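# Stack the cartons on the sloping counter display

## Task

Stack the three product cartons on the sloping counter display, the largest at the bottom and the smallest on top, lying flat and pointing up the slope, each with a narrow end pushed back flush against the backstop and centred across it. Place them one at a time from the bottom up, set each down gently rather than dropping it, and leave everything else on the counter where it stands.

Things in the scene. Friction and masses are not known exactly. Their poses are not given: they have to be found in the camera images.
- display: The sloping counter display, dark steel, fixed; it stands at a different place and yaw each time. A 170 x 140 mm base plate carries the tilted seat. Its low side, with the backstop, is on the robot's side. Origin: on the counter, mid base.
- seat: The display's tilted seat, sloping 15 degrees (0.26 rad). Floor 130 mm long, 150 wide, no sides or lip. At its low edge a flat backstop square to the floor: 150 mm wide, 95 high, 6 thick. Origin: middle of the inner corner of floor and backstop face, 38 mm above the counter. x runs up the slope away from the backstop, y along the backstop, z square to the floor, up the backstop's face.
- carton_large: Largest of the three plain kraft-gold cartons, rigid, lying flat on the counter: 116 mm long, 64 mm wide, 40 mm high, between 0.1 and 0.4 kg. Friction holds it on the slope: it does not slide down to the backstop by itself. Origin: centre of its underside; x along its length, y across its width, z up.
- carton_medium: Middle-sized of the three plain kraft-gold cartons, rigid, lying flat on the counter: 96 mm long, 54 mm wide, 36 mm high, between 0.1 and 0.4 kg. Friction holds it on the slope: it does not slide down to the backstop by itself. Origin: centre of its underside; x along its length, y across its width, z up.
- carton_small: Smallest of the three plain kraft-gold cartons, rigid, lying flat on the counter: 76 mm long, 44 mm wide, 32 mm high, between 0.1 and 0.4 kg. Friction holds it on the slope: it does not slide down to the backstop by itself. Origin: centre of its underside; x along its length, y across its width, z up.
- shampoo: White bottle, 48 mm across, 170 mm tall, standing on the counter; leave it alone. Origin: centre of its underside.
- spray: Black spray can, 50 mm across, 180 mm tall, standing on the counter; leave it alone. Origin: centre of its underside.
- pomade: Amber glass jar with black lid, 64 mm across, 50 mm tall, standing on the counter; leave it alone. Origin: centre of its underside.
- tester: Small white tester jar with black lid, 42 mm across, 36 mm tall, standing on the counter; leave it alone. Origin: centre of its underside.
- hairbrush: Wooden paddle hairbrush lying bristles up, 200 mm long, 34 mm high; leave it alone. Origin: middle of its length, on its underside.
- tonic: Amber bottle with black cap, 52 mm across, 150 mm tall, standing on the counter; leave it alone. Origin: centre of its underside.
- tube: Grey-brown squeeze tube standing on its cap, 48 mm across, 140 mm tall, standing on the counter; leave it alone. Origin: centre of its underside.
There are look-alikes about, which are no part of the job. Leave any pink or purple look-alike of the carton_large alone.

How it is judged (in metres and radians):
On the way, in this order (a step that is already met when the one before it is completed fails the run):
1. the largest carton lies on the seat, end flush against the backstop, and is let go (x of carton_large in the frame of seat between 0.053 and 0.065 m and y of carton_large in the frame of seat between -0.018 and 0.018 m and z of carton_large in the frame of seat between -0.006 and 0.006 m and angle between the x axis of carton_large and the x axis of seat, either way round below 0.12 rad and angle between the z axis of carton_large and the z axis of seat, either way round below 0.08 rad and contact force between the fingers and carton_large below 0.1 N and linear speed of carton_large below 0.02 m/s), for 0.2 s.
2. the middle-sized carton lies on the largest, end flush against the backstop, and is let go (x of carton_large in the frame of seat between 0.053 and 0.065 m and y of carton_large in the frame of seat between -0.018 and 0.018 m and z of carton_large in the frame of seat between -0.006 and 0.006 m and angle between the x axis of each of carton_large, carton_medium and the x axis of seat, either way round below 0.12 rad and angle between the z axis of each of carton_large, carton_medium and the z axis of seat, either way round below 0.08 rad and x of carton_medium in the frame of seat between 0.043 and 0.055 m and y of carton_medium in the frame of seat between -0.018 and 0.018 m and z of carton_medium in the frame of seat between 0.034 and 0.046 m and contact force between the fingers and carton_medium below 0.1 N and linear speed of carton_medium below 0.02 m/s), for 0.2 s.
At the end, for the whole second after the job is handed in: Largest, middle-sized, smallest carton stacked from the seat up, each flat (0.08 rad, height 6 mm), its length square to the backstop (0.12 rad), its end at most 7 mm from the backstop, its middle within 18 mm of the backstop's middle; all released and at rest (all of step 2 and x of carton_small in the frame of seat between 0.033 and 0.045 m and y of carton_small in the frame of seat between -0.018 and 0.018 m and z of carton_small in the frame of seat between 0.07 and 0.082 m and angle between the x axis of carton_small and the x axis of seat, either way round below 0.12 rad and angle between the z axis of carton_small and the z axis of seat, either way round below 0.08 rad and contact force between the fingers and carton_large below 0.1 N and linear speed of each of carton_large, carton_small below 0.02 m/s and contact force between the fingers and carton_small below 0.1 N); the robot touches nothing.
It fails at once if another thing on the counter is shifted by more than 30 mm (distance of any of shampoo, spray, pomade, tester, hairbrush, tonic, tube from where it was at the start of the episode above 0.03 m).
It fails at once if another thing on the counter is knocked over (angle between any of shampoo, spray, pomade, tester, tonic, tube's own z axis and vertical above 0.5 rad).
It fails at once if a carton is dropped: near the display it falls free faster than 0.5 m/s (a drop of more than about 15 mm) ((distance between carton_large and seat below 0.2 m and linear speed of carton_large above 0.5 m/s and contact force between the fingers and carton_large below 0.05 N) or (distance between carton_medium and seat below 0.2 m and linear speed of carton_medium above 0.5 m/s and contact force between the fingers and carton_medium below 0.05 N) or (distance between carton_small and seat below 0.2 m and linear speed of carton_small above 0.5 m/s and contact force between the fingers and carton_small below 0.05 N)).
It also fails if it takes over 72 s, if anything falls off the work surface, if the arm or the gripper's body presses on something with over 40 N, if the wrist force passes 120 N, or if a joint passes its speed limit or range.

## Robot

A 6-joint arm with a two-finger parallel gripper is mounted at the origin on the work surface. World frame = base frame: x ahead of the robot, y to its left, z up, the work surface at z = 0. Lengths are in mm, angles in rad, forces in N, time in s.
With the tool pointing down it reaches from about 350 to 875 mm from the base axis. Payload 4.2 kg.
Tool frame: the origin (TCP) lies midway between the tips of the shut fingers; the grasp point (between the pads) lies 19 mm behind it; y points along the fingers, x is the direction in which the jaws open and shut, and the axes are right-handed (so a half turn about y gives the same grasp; the last joint's range is limited). The gripper opens to 85 mm and grips with 20 to 120 N. Pads are 22 mm wide; open, the fingers measure 114 mm over their backs; the gripper's body (76 mm by 85 mm) begins 54 mm behind the grasp point. The pads swing forward as they close: fully open they stand 13 mm farther back than shut.
Start: joints at [1.573, 0.385, 0.008, 0, -1.194, -0.259], TCP at [158.71, 604.492, 211.212] pointing down, gripper open.
Joint ranges: [-3.14, 3.14], [-1.21, 2.06], [-1.07, 1.41], [-3.16, 2.05], [-2.99, -0.16], [-3.1, 3.1]. Speed limits (rad/s): [2.79, 2.79, 3.14, 3.14, 3.14, 3.14].

## Interface

Orientations are given as a unit quaternion [x, y, z, w].
In Python, from bench import read_state, get_image, job_done gives the robot as it stands.
- The arm moves only by the tool play_rows, never from a script. Its argument "series" is a list of rows, each a list of 7 numbers: the shift along the tool's x, y, z in m, then the turn, a rotation vector about the tool's x, y, z in rad, then the finger opening in m, from 0 to 0.0854. In form: [[x, y, z, wx, wy, wz, claw], ...]. A call has 1 to 10 rows; each row shifts and turns the pose as measured when the row begins, along the tool's axes as they then stand; what a row does not reach is not made up. A row lasts 1/10 s, in which the tool goes at most 50 mm and 8.59 degrees, less where a joint would pass 70% of its speed; a pose out of reach is approached as far as the arm can. A call with a gripper value outside its range is refused whole. The fingers move at their own pace and stop on an object; the grip force is fixed at half the most. Time passes only in rows, so rows that do not move let the fingers close. It gives the time, the measured TCP pose, the force and the opening at its end, in the units of the state.
- read_state(): the state, without advancing time (a new reading comes with each control period).
- get_image(name): name is "scene" or "side" or "wrist"; returns a dict with "color" (384x512x3 uint8, red, green, blue), "intrinsics" (3x3 intrinsics, pixels), "origin" and "orientation" of the camera in the world. Camera axes: x right, y down, z forward; pixel columns grow to the right and rows downward; lengths in mm; the calibration is good to about 2 mm. A picture is of the moment at which its call begins. There is no depth.
- job_done(): hands the job in, once; it reports no verdict.
The state is a dict: "clock": time; "joints": joint angles; "joint_vel": joint speeds; "joint_efforts": joint torques, N m; "position": TCP position; "ee_rot": TCP orientation; "contact_force": force on the tool from outside, world axes, zero at the start; "wrist_torque": the same for the moment, N m; "gripper_width": finger opening in mm.
Only numpy, scipy, OpenCV 4.12 (cv2) and the standard library are available. Lean on these libraries where they do the work, as an engineer would, in place of code of your own. Each camera call takes 0.05 s, during which the arm holds its last target. There are 200 camera calls.

## Working session

There is one attempt and no reset: what is moved stays moved. The work goes in short steps, Python scripts to look and compute and a tool call to move; the robot and the scene stay as the last step left them, time stands still between calls to the robot, and variables do not carry over. Pictures are saved under pics/ and viewed, about 8 in all and at most 12, crops included, and the job is handed in when it is done.

Besides the shell and the picture viewer there is one more tool, called after "Request:" by a JSON object that holds its "name" and its "arguments", one argument or row to a line. play_rows: Moves the arm, as the interface text tells. Its arguments: {"type":"object","properties":{"series":{"type":"array","items":{"type":"array","items":{"type":"number"}}}},"required":["series"]}

```bash
mkdir -p pics; ls; cat > h.py <<'E'
import numpy as np, cv2
from bench import read_state, get_image, job_done
from scipy.spatial.transform import Rotation as R
def snap(n,fn):
    d=get_image(n); cv2.imwrite(f'pics/{fn}.png',d['color'][:,:,::-1])
    np.savez(f'pics/{fn}.npz',**{k:np.array(v) for k,v in d.items()}); return d
def ray(d,uv):
    K=np.array(d['intrinsics']); q=np.c_[np.atleast_2d(uv),np.ones(len(np.atleast_2d(uv)))]
    return (R.from_quat(d['orientation']).as_matrix()@np.linalg.inv(K)@q.T).T
def onplane(d,uv,z):
    r=ray(d,uv); o=np.array(d['origin']); return o+r*((z-o[2])/r[:,2])[:,None]
def proj(d,P):
    P=np.atleast_2d(P); M=R.from_quat(d['orientation']).as_matrix()
    c=(P-np.array(d['origin']))@M; p=c@np.array(d['intrinsics']).T; return p[:,:2]/p[:,2:]
E
python3 - <<'E'
from h import *
a=snap('scene','sc0'); b=snap('side','si0'); c=snap('wrist','wr0')
for d in (a,b,c): print(np.array(d['intrinsics']).round(1).tolist(),np.array(d['origin']).round(1),R.from_quat(d['orientation']).as_matrix().round(3).tolist())
s=read_state(); print(s)
E
```

```text
pics
[[369.5, 0.0, 255.3], [0.0, 369.5, 194.0], [0.0, 0.0, 1.0]] [1243.3   53.3  830.5] [[-0.013, 0.759, -0.651], [1.0, 0.012, -0.007], [0.002, -0.651, -0.759]]
[[394.6, 0.0, 255.3], [0.0, 394.6, 191.4], [0.0, 0.0, 1.0]] [ 164.5 -714.5  626.4] [[0.882, -0.255, 0.395], [-0.47, -0.476, 0.743], [-0.002, -0.842, -0.54]]
[[343.4, 0.0, 253.4], [0.0, 343.4, 197.0], [0.0, 0.0, 1.0]] [239.5 584.  372.4] [[-0.254, -0.915, -0.312], [-0.967, 0.241, 0.081], [0.001, 0.322, -0.947]]
{'clock': 0.15, 'joints': array([ 1.57259562e+00,  3.85390759e-01,  6.99085408e-03, -3.20882310e-04,
       -1.19398511e+00, -2.58598474e-01]), 'joint_vel': array([ 0.00251557, -0.00280432,  0.00241241,  0.00176759,  0.00099189,
        0.00110782]), 'joint_efforts': array([ 3.18376033e-04, -3.92679262e+01,  1.88581860e+01,  4.18859303e+00,
       -3.42818050e-03,  3.09110497e-07]), 'position': array([158.61850752, 604.0810612 , 210.39097995]), 'ee_rot': array([ 0.43225311, -0.55955182,  0.56031406, -0.43140138]), 'contact_force': array([-0.04455934, -0.25380099,  0.17248567]), 'wrist_torque': array([-0.0361069 ,  0.04340681, -0.00790298]), 'gripper_width': 85.41666534355865}
```

View pics/sc0.png

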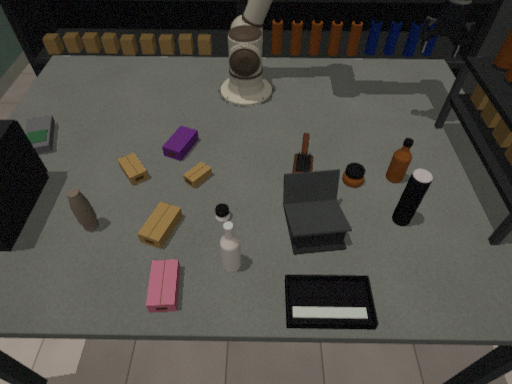

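View pics/si0.png

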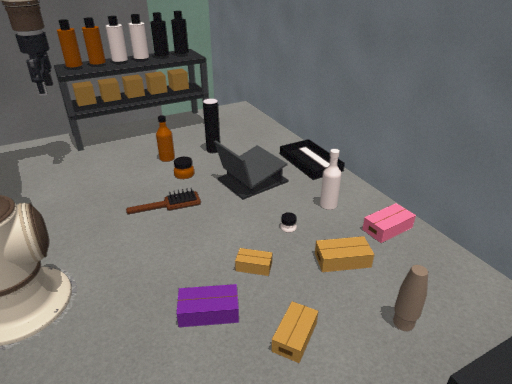

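```bash
python3 -c "
from h import *
s=read_state();print(R.from_quat(s['ee_rot']).as_matrix().round(3))"
```

```text
[[-0.254 -0.     0.967]
 [-0.967 -0.002 -0.254]
 [ 0.002 -1.     0.   ]]
```

The scene view shows the large carton at about (160,225), medium (132,168) and small (198,175). The tester is at (222,212), the shampoo at (231,250) and the display at (313,210), with its backstop toward the robot. The side view agrees.

```bash
python3 - <<'E'
from h import *
L=lambda f:dict(np.load(f'pics/{f}.npz'))
a,b=L('sc0'),L('si0')
def boxes(d,roi):
    hsv=cv2.cvtColor(d['color'],cv2.COLOR_RGB2HSV); m=((hsv[...,0]>10)&(hsv[...,0]<28)&(hsv[...,1]>90)&(hsv[...,2]>50)).astype(np.uint8)
    x0,y0,x1,y1=roi; mm=np.zeros_like(m); mm[y0:y1,x0:x1]=m[y0:y1,x0:x1]
    mm=cv2.morphologyEx(mm,cv2.MORPH_CLOSE,np.ones((5,5)))
    c=max(cv2.findContours(mm,0,2)[0],key=cv2.contourArea); return cv2.convexHull(c)[:,0].astype(float)
rois={'L':((135,200,185,250),(310,233,376,273),40),'M':((112,148,152,188),(268,300,322,360),36),'S':((180,158,216,190),(232,246,276,278),32)}
for k,(ra,rb,h) in rois.items():
    for z in (h,):
        pa=onplane(a,boxes(a,ra),z)[:,:2].astype(np.float32); pb=onplane(b,boxes(b,rb),z)[:,:2].astype(np.float32)
        ar,it=cv2.intersectConvexConvex(cv2.convexHull(pa),cv2.convexHull(pb)); (c,s,an)=cv2.minAreaRect(it)
        print(k,z,np.round(c,1),np.round(s,1),round(an,1),'area',ar, 'A',[np.round(q,0) for q in cv2.minAreaRect(pa)],'B',[np.round(q,0) for q in cv2.minAreaRect(pb)])
A=cv2.resize(a['color'][160:260,270:360],None,fx=4.4,fy=4.4,interpolation=2)
B=cv2.resize(b['color'][130:205,208:298],None,fx=4.4,fy=4.4,interpolation=2)
W=np.zeros((440,792,3),np.uint8); W[:440,:396]=A; W[:330,396:]=B
W=np.clip(W.astype(float)*1.8,0,255).astype(np.uint8)
cv2.imwrite('pics/disp.png',W[...,::-1])
for n,uv,z in (('tester',(222,212),36),('shampoo',(231,228),170),('tube',(90,230),0),('hairbrush',(303,165),20)): print(n,onplane(a,uv,z).round(0))
E
```

```text
L 40 [ 661.4 -207.5] [ 66.5 116.6] 69.6 area 7599.966796875 A [array([ 672., -203.]), array([ 83., 133.]), np.float64(70.0)] B [array([ 649., -222.]), array([102., 130.]), np.float64(70.0)]
M 36 [ 451.8 -333.7] [98.7 58.4] 35.9 area 5513.16015625 A [array([ 464., -325.]), array([130.,  58.]), np.float64(36.0)] B [array([ 444., -339.]), array([119.,  60.]), np.float64(36.0)]
S 32 [ 472.2 -131.7] [46.3 79.1] 49.7 area 3467.635009765625 A [array([ 483., -128.]), array([67., 90.]), np.float64(50.0)] B [array([ 463., -142.]), array([75., 81.]), np.float64(50.0)]
tester [[628. -44.  36.]]
shampoo [[776.  -5. 170.]]
tube [[ 668. -404.    0.]]
hairbrush [[428. 192.  20.]]
```

View pics/disp.png

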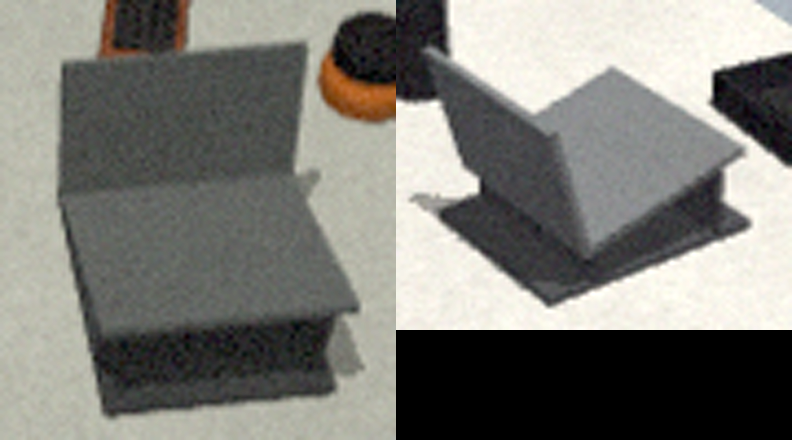

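The crop shows the display's edges clearly. In the scene half the backstop top runs (62,63)–(306,43), the seat's far edge (100,333)–(357,309) and the inner corner (62,197)–(303,173). In the side half the far edge runs (612,67)–(745,152) and the near bottom corner is at (588,248).

```bash
python3 - <<'E'
from h import *
L=lambda f:dict(np.load(f'pics/{f}.npz'))
a,b=L('sc0'),L('si0')
ca=lambda x,y:((x+.5)/4.4-.5+270,(y+.5)/4.4-.5+160)
cb=lambda x,y:((x-396+.5)/4.4-.5+208,(y+.5)/4.4-.5+130)
def tri(p,q):
    o=[np.array(a['origin']),np.array(b['origin'])]; r=[ray(a,p)[0],ray(b,q)[0]]; r=[v/np.linalg.norm(v) for v in r]
    A=sum(np.eye(3)-np.outer(v,v) for v in r); B=sum((np.eye(3)-np.outer(v,v))@x for v,x in zip(r,o)); P=np.linalg.solve(A,B)
    return P.round(1),[round(float(np.linalg.norm((np.eye(3)-np.outer(v,v))@(P-x))),1) for v,x in zip(r,o)]
print('plane: top L',onplane(a,ca(62,63),129.8),'top R',onplane(a,ca(306,43),129.8))
print('inner L',onplane(a,ca(62,197),38),'R',onplane(a,ca(303,173),38))
print('far L',onplane(a,ca(100,333),71.6),'R',onplane(a,ca(357,309),71.6))
print('side topfar',onplane(b,cb(432,47),129.8),'near',onplane(b,cb(557,133),129.8))
print('side farfar',onplane(b,cb(612,67),71.6),'near',onplane(b,cb(745,152),71.6),'inner near',onplane(b,cb(588,248),38))
print(tri(ca(357,309),cb(612,67)),tri(ca(100,333),cb(745,152)),tri(ca(306,43),cb(432,47)),tri(ca(62,63),cb(557,133)))
E
```

```text
plane: top L [[572.16763492 120.04469917 129.8       ]] top R [[553.24859257 267.65673317 129.8       ]]
inner L [[600.40557025 124.54872205  38.        ]] R [[578.47578242 278.34456125  38.        ]]
far L [[725.56906358 139.26778813  71.6       ]] R [[707.00396743 286.10086699  71.6       ]]
side topfar [[556.65682504 268.01638116 129.8       ]] near [[575.45105529 120.6847579  129.8       ]]
side farfar [[704.3509617  290.25102653  71.6       ]] near [[721.49782232 135.7351868   71.6       ]] inner near [[598.7200167  126.09237019  38.        ]]
(array([704.8, 287.8,  71.1]), [2.0, 2.0]) (array([723.9, 139.5,  69.2]), [0.0, 0.0]) (array([555.5, 266.6, 131.2]), [0.8, 0.8]) (array([574.3, 119.5, 131.2]), [0.7, 0.7])
```

The display measurements agree to about 2 mm. The seat origin is about (589.5, 197, 38) with yaw about 7.3°. I'll move above the large carton.

Request:
{"name": "play_rows", "arguments": {
  "series": [
    [0.033, 0, 0.035, 0, 0, 0, 0.085],
    [0.033, 0, 0.035, 0, 0, 0, 0.085],
    [0.033, 0, 0.035, 0, 0, 0, 0.085],
    [0.033, 0, 0.035, 0, 0, 0, 0.085],
    [0.033, 0, 0.035, 0, 0, 0, 0.085],
    [0.033, 0, 0.035, 0, 0, 0, 0.085],
    [0.033, 0, 0.035, 0, 0, 0, 0.085],
    [0.033, 0, 0.035, 0, 0, 0, 0.085],
    [0.033, 0, 0.035, 0, 0, 0, 0.085],
    [0.033, 0, 0.035, 0, 0, 0, 0.085]
  ]
}}

```text
clock: 1.15
position: [418.5, 184.8, 208.1]
ee_rot: [0.436, -0.556, 0.559, -0.434]
contact_force: [1.3, 1.5, 0.4]
gripper_width: 84.8
```

```bash
cat >> h.py <<'E'
def Rt(yaw,tilt=0):
    "tool z along yaw (deg), raised by tilt deg up-slope; tool y into the surface"
    y,t=np.radians([yaw,tilt]); zt=np.array([np.cos(t)*np.cos(y),np.cos(t)*np.sin(y),np.sin(t)])
    n=np.array([-np.sin(t)*np.cos(y),-np.sin(t)*np.sin(y),np.cos(t)]); return np.c_[np.cross(-n,zt),-n,zt]
def go(p,M):
    s=read_state(); T=R.from_quat(s['ee_rot']).as_matrix(); d=np.array(p)-s['position']
    w=R.from_matrix(T.T@M).as_rotvec()
    print('t',round(s['clock'],2),'pos',s['position'].round(1),'F',s['contact_force'].round(1),'w',round(s['gripper_width'],1))
    print('shift in current tool',(T.T@d/1e3).round(4),'in target tool',(M.T@d/1e3).round(4),'turn',w.round(4))
SO=np.array([589.5,197,38.]); SY=7.3; SM=Rt(SY,15)
def seat(x,y,z): # seat coords mm -> world
    return SO+SM@np.array([-y,-z,x])
def toseat(p): q=SM.T@(np.array(p)-SO); return np.array([q[2],-q[0],-q[1]])
E
python3 -c "
from h import *
print(Rt(-14.7).round(3),SM.round(3)); go([661,-207,205],Rt(-20.4))"
```

```text
[[-0.254  0.     0.967]
 [-0.967 -0.    -0.254]
 [ 0.    -1.     0.   ]] [[ 0.127  0.257  0.958]
 [-0.992  0.033  0.123]
 [ 0.    -0.966  0.259]]
t 1.15 pos [418.5 184.8 208.1] F [1.3 1.5 0.4] w 84.8
shift in current tool [0.3212 0.0049 0.3304] in target tool [0.2826 0.0031 0.3639] turn [-0.0009  0.1109  0.005 ]
```

Request:
{"name": "play_rows", "arguments": {
  "series": [
    [0.033, 0, 0.034, 0, 0, 0, 0.085],
    [0.033, 0, 0.034, 0, 0, 0, 0.085],
    [0.033, 0, 0.034, 0, 0, 0, 0.085],
    [0.033, 0, 0.034, 0, 0, 0, 0.085],
    [0.033, 0, 0.034, 0, 0, 0, 0.085],
    [0.033, 0, 0.034, 0, 0, 0, 0.085],
    [0.033, 0, 0.034, 0, 0, 0, 0.085],
    [0.033, 0, 0.034, 0, 0, 0, 0.085],
    [0.033, 0, 0.034, 0, 0, 0, 0.085],
    [0.01, 0, 0.01, 0, 0.1, 0, 0.085]
  ]
}}

```text
clock: 2.15
position: [656.8, -211.3, 206.5]
ee_rot: [0.407, -0.579, 0.58, -0.403]
contact_force: [-0.5, 1.4, -0.6]
gripper_width: 84.9
```

```bash
python3 -c "
from h import *
d=snap('wrist','wr1'); hsv=cv2.cvtColor(d['color'],cv2.COLOR_RGB2HSV)
m=((hsv[...,0]>10)&(hsv[...,0]<28)&(hsv[...,1]>90)&(hsv[...,2]>50)).astype(np.uint8); m=cv2.morphologyEx(m,cv2.MORPH_CLOSE,np.ones((5,5)))
for c in cv2.findContours(m,0,2)[0]:
    if cv2.contourArea(c)<800: continue
    for z in (40,): 
        r=cv2.minAreaRect(onplane(d,c[:,0].astype(float),z)[:,:2].astype(np.float32)); print(cv2.boundingRect(c),np.round(r[0],1),np.round(r[1],1),r[2])
    print(cv2.approxPolyDP(cv2.convexHull(c),4,True)[:,0].tolist())
go([661,-207,205],Rt(-20.4))"
```

```text
(218, 287, 53, 71) [ 488.6 -137.2] [46.1 90.2] 49.968658447265625
[[238, 287], [269, 296], [270, 312], [248, 357], [218, 348]]
(371, 246, 89, 81) [ 471.1 -332.7] [120.6  48.7] 26.089330673217773
[[386, 246], [459, 298], [433, 326], [415, 315], [371, 263]]
(215, 102, 67, 117) [ 664.3 -207.8] [ 62.8 115.7] 69.7568359375
[[217, 103], [280, 104], [277, 218], [219, 217]]
t 2.2 pos [ 657.  -211.8  206.1] F [ 1.5 -0.3  0.1] w 85.4
shift in current tool [-0.0059  0.001   0.0021] in target tool [-0.0059  0.0011  0.0021] turn [ 0.0022 -0.0006  0.005 ]
```

View pics/wr1.png

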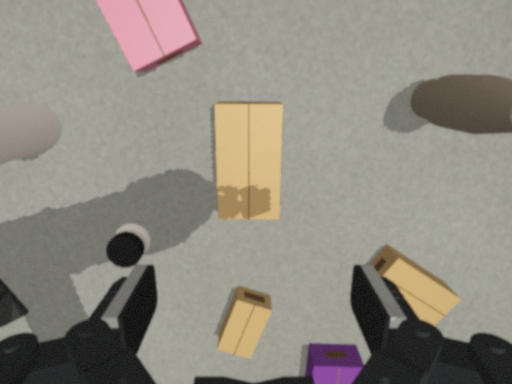

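The wrist view shows the large carton square to the tool, corners (217,103)–(280,104)–(277,218)–(219,217). It measures 63×116 mm, which matches the given size. I'll go down onto it, 8 mm up-slope of its centre so the body clears the backstop.

```bash
python3 -c "
from h import *
go([670.5,-210.4,2],Rt(-20.3))"
```

```text
t 2.2 pos [ 657.  -211.8  206.1] F [ 1.5 -0.3  0.1] w 85.4
shift in current tool [-0.0071  0.204   0.0126] in target tool [-0.006   0.2041  0.0122] turn [ 0.0022 -0.0024  0.005 ]
```

Request:
{"name": "play_rows", "arguments": {
  "series": [
    [-0.006, 0.01, 0.012, 0, 0, 0.005, 0.085],
    [0, 0.045, 0, 0, 0, 0, 0.085],
    [0, 0.045, 0, 0, 0, 0, 0.085],
    [0, 0.045, 0, 0, 0, 0, 0.085],
    [0, 0.025, 0, 0, 0, 0, 0.085],
    [0, 0.01, 0, 0, 0, 0, 0.085]
  ]
}}

```text
clock: 2.8
position: [671.7, -210.8, 21.7]
ee_rot: [0.403, -0.58, 0.581, -0.405]
contact_force: [1.1, 1.0, 0.6]
gripper_width: 85.2
```

```bash
python3 -c "
from h import *
go([670.5,-210.4,2],Rt(-20.3))"
```

```text
t 2.8 pos [ 671.7 -210.8   21.7] F [1.1 1.  0.6] w 85.2
shift in current tool [ 0.0001  0.0197 -0.0013] in target tool [ 0.0001  0.0197 -0.0013] turn [-0.0024  0.0002 -0.0015]
```

Request:
{"name": "play_rows", "arguments": {
  "series": [
    [0, 0.012, -0.001, 0, 0, 0, 0.085],
    [0, 0.008, 0, 0, 0, 0, 0.085],
    [0, 0, 0, 0, 0, 0, 0.05],
    [0, 0, 0, 0, 0, 0, 0.05],
    [0, 0, 0, 0, 0, 0, 0.05],
    [0, 0, 0, 0, 0, 0, 0.05],
    [0, 0, 0, 0, 0, 0, 0.05],
    [0, 0, 0, 0, 0, 0, 0.05]
  ]
}}

```text
clock: 3.6
position: [673.0, -209.7, 4.9]
ee_rot: [0.402, -0.578, 0.582, -0.407]
contact_force: [-0.7, 0.2, -2.8]
gripper_width: 62.2
```

Request:
{"name": "play_rows", "arguments": {
  "series": [
    [0, -0.02, 0, 0, 0, 0, 0.05],
    [0, -0.04, 0, 0, 0, 0, 0.05],
    [0, -0.045, 0, 0, 0, 0, 0.05],
    [0, -0.045, 0, 0, 0, 0, 0.05],
    [0, -0.045, 0, 0, 0, 0, 0.05],
    [0, -0.02, 0, 0, 0, 0, 0.05],
    [0, 0, 0, 0, 0, 0, 0.05]
  ]
}}

```text
clock: 4.3
position: [669.1, -209.8, 224.1]
ee_rot: [-0.404, 0.581, -0.58, 0.405]
contact_force: [-0.4, -0.0, -3.1]
gripper_width: 62.5
```

```bash
python3 -c "
from h import *
print(seat(66,0,5),seat(66,0,120))
go(seat(70,0,130),SM)"
```

```text
[651.45076043 204.93607544  59.91168611] [621.9278256  201.15410027 170.99315613]
t 4.3 pos [ 669.1 -209.8  224.1] F [-0.4 -0.  -3.1] w 62.5
shift in current tool [-0.3698  0.0431 -0.1853] in target tool [-0.4136  0.0427 -0.0045] turn [ 0.2567 -0.4782  0.0612]
```

Request:
{"name": "play_rows", "arguments": {
  "series": [
    [0, 0, 0, 0.0514, -0.0956, 0.0122, 0.05],
    [0, 0, 0, 0.0514, -0.0956, 0.0122, 0.05],
    [0, 0, 0, 0.0514, -0.0956, 0.0122, 0.05],
    [0, 0, 0, 0.0514, -0.0956, 0.0122, 0.05],
    [0, 0, 0, 0.0514, -0.0956, 0.0122, 0.05],
    [-0.035, 0, 0, 0, 0, 0, 0.05],
    [-0.045, 0, 0, 0, 0, 0, 0.05],
    [-0.045, 0, 0, 0, 0, 0, 0.05],
    [-0.045, 0, 0, 0, 0, 0, 0.05],
    [-0.045, 0, 0, 0, 0, 0, 0.05]
  ]
}}

```text
clock: 5.3
position: [626.1, 4.8, 200.4]
ee_rot: [-0.463, 0.409, -0.516, 0.593]
contact_force: [1.2, 0.3, -2.2]
gripper_width: 61.9
```

```bash
python3 -c "
from h import *
go(seat(70,0,130),SM)"
```

```text
t 5.3 pos [626.1   4.8 200.4] F [ 1.2  0.3 -2.2] w 61.9
shift in current tool [-0.1951  0.0249  0.0178] in target tool [-0.1953  0.0238  0.0165] turn [ 0.0241  0.0033 -0.0079]
```

Request:
{"name": "play_rows", "arguments": {
  "series": [
    [-0.045, 0, 0.005, 0.024, 0.003, -0.008, 0.05],
    [-0.045, 0, 0.005, 0, 0, 0, 0.05],
    [-0.045, 0, 0.006, 0, 0, 0, 0.05],
    [-0.04, 0, 0, 0, 0, 0, 0.05],
    [-0.018, 0, 0, 0, 0, 0, 0.05],
    [0, 0, 0, 0, 0, 0, 0.05]
  ]
}}

```text
clock: 5.9
position: [605.6, 208.2, 190.0]
ee_rot: [-0.466, 0.405, -0.519, 0.591]
contact_force: [1.0, -0.3, -2.2]
gripper_width: 62.2
```

```bash
python3 -c "
from h import *
snap('scene','sc1');snap('wrist','wr2')
go(seat(70,0,130),SM);print(toseat(read_state()['position']))
a=cv2.imread('pics/sc1.png')[120:270,230:380];b=cv2.imread('pics/wr2.png')
W=np.zeros((384,800,3),np.uint8);W[:375,:375]=cv2.resize(a,(375,375),interpolation=2);W[:318,376:]=cv2.resize(b,(424,318));cv2.imwrite('pics/v2.png',W)"
```

```text
t 6.0 pos [605.7 205.9 190.1] F [-0.   0.2 -2.9] w 62.3
shift in current tool [0.0068 0.0122 0.0142] in target tool [0.0067 0.0125 0.014 ] turn [0.0229 0.0044 0.0048]
[ 56.02122897   6.74674196 142.45763655]
```

View pics/v2.png

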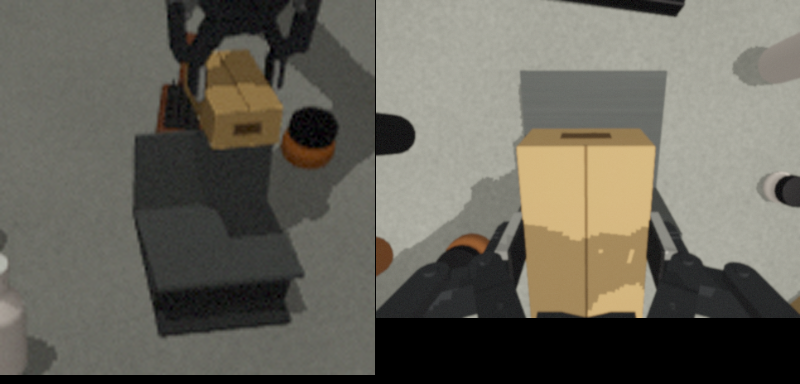

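The scene view shows the large carton held above the seat. In the wrist view its far top edge runs (519,145)–(653,145) in the composite and looks parallel to the seat edge at (521,72)–(666,72). I'll measure it in the tool frame.

```bash
cat >> h.py <<'E'
def intool(d,uv,h):
    "pixel -> tool-frame point on plane h mm behind TCP"
    s=read_state(); T=R.from_quat(s['ee_rot']).as_matrix()
    o=T.T@(np.array(d['origin'])-s['position']); r=(T.T@ray(d,uv).T).T
    return o+r*((-h-o[1])/r[:,1])[:,None]
E
python3 - <<'E'
from h import *
d=dict(np.load('pics/wr2.npz')); c=lambda x,y:((x-376+.5)/.8281-.5,(y+.5)/.8281-.5)
print(intool(d,[c(519,145),c(653,145)],35).round(1))
P=intool(d,[c(521,72),c(666,72)],0) # directions
s=read_state();T=R.from_quat(s['ee_rot']).as_matrix()
# seat far edge corners at world z=71.6
E=onplane(d,[c(521,72),c(666,72)],71.6);print(E.round(1),[toseat(e).round(1) for e in E])
E
python3 -c "
from h import *
go(seat(73,1,50),SM)"
```

```text
[[-32.9 -35.   48.9]
 [ 28.8 -35.   49. ]]
[[704.7 286.6  71.6]
 [724.2 141.   71.6]] [array([ 1.30e+02,  7.43e+01, -1.00e-01]), array([130.8, -72.7,  -0.3])]
t 6.0 pos [605.7 205.9 190.1] F [-0.   0.2 -2.9] w 62.3
shift in current tool [0.0054 0.0921 0.0191] in target tool [0.0057 0.0925 0.017 ] turn [0.0229 0.0044 0.0048]
```

Request:
{"name": "play_rows", "arguments": {
  "series": [
    [0.007, 0, 0.017, 0.023, 0.004, 0.005, 0.05],
    [0, 0, 0, 0, 0, 0, 0.05],
    [0, 0.03, 0, 0, 0, 0, 0.05],
    [0, 0.04, 0, 0, 0, 0, 0.05],
    [0, 0.022, 0, 0, 0, 0, 0.05],
    [0, 0, 0, 0, 0, 0, 0.05]
  ]
}}

```text
clock: 6.6
position: [651.3, 195.5, 104.0]
ee_rot: [-0.453, 0.404, -0.528, 0.594]
contact_force: [-0.2, 0.4, -2.4]
gripper_width: 62.4
```

```bash
python3 -c "
from h import *
go(seat(71,-1,10),SM);print(toseat(read_state()['position']))"
```

```text
t 6.6 pos [651.3 195.5 104. ] F [-0.2  0.4 -2.4] w 62.4
shift in current tool [-0.0083  0.0379 -0.0054] in target tool [-0.0083  0.0379 -0.0051] turn [-0.0041 -0.0106  0.0012]
[76.12376646 -9.3055091  47.90152956]
```

Request:
{"name": "play_rows", "arguments": {
  "series": [
    [-0.008, 0.01, -0.003, 0, -0.01, 0, 0.05],
    [0, 0.02, 0, 0, 0, 0, 0.05],
    [0, 0.006, 0, 0, 0, 0, 0.05],
    [0, 0, 0, 0, 0, 0, 0.05]
  ]
}}

```text
clock: 7.0
position: [659.4, 204.0, 71.1]
ee_rot: [-0.453, 0.4, -0.527, 0.597]
contact_force: [-0.5, -0.4, -1.4]
gripper_width: 62.3
```

```bash
python3 -c "
from h import *
go(seat(71,-1,10),SM);print(toseat(read_state()['position']))"
```

```text
t 7.0 pos [659.4 204.   71.1] F [-0.5 -0.4 -1.4] w 62.3
shift in current tool [-0.0009  0.0037 -0.0054] in target tool [-0.0009  0.0038 -0.0054] turn [-0.0102 -0.0022  0.    ]
[76.40072696 -1.92928966 13.78636525]
```

Request:
{"name": "play_rows", "arguments": {
  "series": [
    [0, 0.003, -0.004, -0.01, 0, 0, 0.05],
    [0, 0.003, -0.003, 0, 0, 0, 0.05],
    [0, 0, 0, 0, 0, 0, 0.05]
  ]
}}

```text
clock: 7.3
position: [654.8, 204.4, 66.1]
ee_rot: [-0.455, 0.402, -0.525, 0.597]
contact_force: [-0.4, -0.5, -2.8]
gripper_width: 62.2
```

```bash
python3 -c "
from h import *
go(seat(67,-1,5),SM);print(toseat(read_state()['position']))"
```

```text
t 7.3 pos [654.8 204.4  66.1] F [-0.4 -0.5 -2.8] w 62.2
shift in current tool [ 0.      0.0052 -0.0037] in target tool [ 0.      0.0052 -0.0037] turn [-0.0038 -0.002  -0.002 ]
[70.72932727 -0.98195696 10.18581412]
```

Request:
{"name": "play_rows", "arguments": {
  "series": [
    [0, 0.003, -0.002, -0.004, 0, 0, 0.05],
    [0, 0.002, -0.002, 0, 0, 0, 0.05],
    [0, 0.001, -0.002, 0, 0, 0, 0.05]
  ]
}}

```text
clock: 7.6
position: [653.6, 205.6, 62.0]
ee_rot: [-0.454, 0.401, -0.524, 0.599]
contact_force: [5.7, -2.4, 0.6]
gripper_width: 62.1
```

```bash
python3 -c "
from h import *
go(seat(67,-1,5),SM);print(toseat(read_state()['position']))"
```

```text
t 7.6 pos [653.6 205.6  62. ] F [ 5.7 -2.4  0.6] w 62.1
shift in current tool [ 0.0014  0.0014 -0.0017] in target tool [ 0.0014  0.0015 -0.0017] turn [-0.0081  0.0004 -0.005 ]
[68.66236113  0.37435863  6.46427993]
```

Request:
{"name": "play_rows", "arguments": {
  "series": [
    [0.001, 0.002, -0.001, -0.008, 0, -0.005, 0.05],
    [0, 0.002, -0.001, 0, 0, 0, 0.05]
  ]
}}

```text
clock: 7.8
position: [654.3, 205.4, 59.0]
ee_rot: [-0.456, 0.401, -0.524, 0.597]
contact_force: [2.2, 0.3, -0.4]
gripper_width: 62.4
```

```bash
python3 -c "
from h import *
go(seat(67,-1,5),SM);print(toseat(read_state()['position']))"
```

```text
t 7.8 pos [654.3 205.4  59. ] F [ 2.2  0.3 -0.4] w 62.4
shift in current tool [ 0.0011 -0.0016 -0.0015] in target tool [ 0.0011 -0.0016 -0.0015] turn [-0.0037  0.0005 -0.0015]
[6.85451746e+01 6.51092370e-02 3.40653895e+00]
```

Request:
{"name": "play_rows", "arguments": {
  "series": [
    [0, 0.002, -0.002, -0.003, 0, 0, 0.05],
    [0, 0.002, -0.002, 0, 0, 0, 0.05]
  ]
}}

```text
clock: 8.0
position: [654.8, 206.4, 57.3]
ee_rot: [-0.454, 0.401, -0.524, 0.599]
contact_force: [-0.2, -3.0, 12.0]
gripper_width: 62.6
```

```bash
python3 -c "
from h import *
go(seat(67,-1,5),SM);print(toseat(read_state()['position']))"
```

```text
t 8.0 pos [654.8 206.4  57.3] F [-0.2 -3.  12. ] w 62.6
shift in current tool [ 0.002  -0.0034 -0.0017] in target tool [ 0.002  -0.0034 -0.0017] turn [-0.0081  0.0011 -0.0036]
[68.68044293  1.02834213  1.57426681]
```

Request:
{"name": "play_rows", "arguments": {
  "series": [
    [0, 0, 0, 0, 0, 0, 0.085],
    [0, 0, 0, 0, 0, 0, 0.085],
    [0, 0, 0, 0, 0, 0, 0.085],
    [0, 0, 0, 0, 0, 0, 0.085],
    [0, 0, 0, 0, 0, 0, 0.085]
  ]
}}

```text
clock: 8.5
position: [650.8, 204.6, 54.6]
ee_rot: [-0.457, 0.403, -0.524, 0.596]
contact_force: [0.8, -0.2, -0.0]
gripper_width: 85.0
```

Request:
{"name": "play_rows", "arguments": {
  "series": [
    [0, -0.02, 0, 0, 0, 0, 0.085],
    [0, -0.03, 0, 0, 0, 0, 0.085],
    [0, -0.04, 0, 0, 0, 0, 0.085],
    [0, -0.045, 0, 0, 0, 0, 0.085],
    [0, -0.02, 0, 0, 0, 0, 0.085],
    [0, 0, 0, 0, 0, 0, 0.085]
  ]
}}

```text
clock: 9.1
position: [607.9, 198.5, 205.8]
ee_rot: [-0.46, 0.404, -0.523, 0.593]
contact_force: [0.3, 0.4, 1.0]
gripper_width: 85.3
```

```bash
cat >> h.py <<'E'
def kraft(d):
    hsv=cv2.cvtColor(d['color'],cv2.COLOR_RGB2HSV)
    m=((hsv[...,0]>10)&(hsv[...,0]<28)&(hsv[...,1]>90)&(hsv[...,2]>50)).astype(np.uint8); return cv2.morphologyEx(m,cv2.MORPH_CLOSE,np.ones((5,5)))
def seatplane(d,uv,z):
    "pixels -> seat coordinates on the plane z mm above the floor"
    o=toseat(d['origin']); r=np.array([toseat(np.array(d['origin'])+v)-o for v in ray(d,uv)]); return o+r*((z-o[2])/r[:,2])[:,None]
E
python3 -c "
from h import *
d=snap('wrist','wr3');print(toseat(read_state()['position']),read_state()['clock'])
for c in cv2.findContours(kraft(d),0,2)[0]:
    if cv2.contourArea(c)<800: continue
    print(cv2.boundingRect(c)); r=cv2.minAreaRect(seatplane(d,c[:,0].astype(float),40)[:,:2].astype(np.float32)); print([np.round(q,1) for q in r])
    p=cv2.approxPolyDP(cv2.convexHull(c),4,True)[:,0].astype(float); print(p.tolist(),seatplane(d,p,40).round(0).tolist())
go([451.8,-333.7,210],Rt(35.9))"
```

```text
[ 60.47165126  -1.03848247 155.98494916] 9.15
(212, 330, 60, 51)
[array([-126.2,   11.7]), array([53.6, 62.1]), np.float64(77.6)]
[[226.0, 330.0], [271.0, 343.0], [262.0, 380.0], [212.0, 376.0]] [[-92.0, 27.0, 40.0], [-108.0, -18.0, 40.0], [-157.0, -9.0, 40.0], [-151.0, 44.0, 40.0]]
(211, 111, 80, 135)
[array([61.6,  2. ]), array([118.4,  64.2]), np.float64(0.3)]
[[286.0, 111.0], [287.0, 243.0], [217.0, 244.0], [212.0, 114.0]] [[121.0, -26.0, 40.0], [5.0, -30.0, 40.0], [4.0, 33.0, 40.0], [118.0, 33.0, 40.0]]
t 9.15 pos [607.5 198.3 204.3] F [-0.1 -0.4  0.1] w 85.1
shift in current tool [ 0.5081 -0.0588 -0.2136] in target tool [ 0.3396 -0.0057 -0.4381] turn [-0.2446 -0.4972  0.0659]
```

View pics/wr3.png

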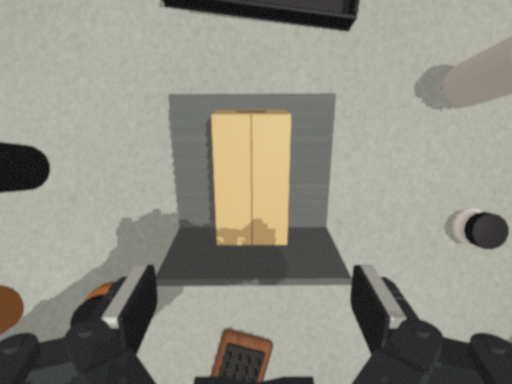

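The wrist view shows the large carton on the seat, its near end at v≈244. The inner corner of floor and backstop is at v≈227 and the far seat edge at v≈95. I'll check the seat x calibration against those edges.

```bash
python3 -c "
from h import *
d=dict(np.load('pics/wr3.npz'))
g=cv2.cvtColor(d['color'],cv2.COLOR_RGB2GRAY).astype(float)
for cols in ((185,205),(300,322)):
    p=g[:,cols[0]:cols[1]].mean(1); print(cols,[(v,round(p[v+1]-p[v-1])) for v in range(85,300) if abs(p[v+1]-p[v-1])>9])
p=g[:,222:282].mean(1); print([(v,round(p[v+1]-p[v-1])) for v in range(100,260) if abs(p[v+1]-p[v-1])>15])
print('far',seatplane(d,[(190,94.5),(310,94.5)],0),'corner',seatplane(d,[(195,227),(310,227)],0),'cartonend',seatplane(d,[(250,v) for v in (243.5,245,246)],40),'stop top',seatplane(d,[(250,v) for v in (279,284)],95))
"
```

```text
(185, 205) [(92, -15), (93, -31), (94, -36), (95, -22), (224, -12), (225, -14), (226, -13), (227, -13), (228, -9), (279, 11), (283, 9), (284, 35), (285, 58), (286, 52), (287, 27)]
(300, 322) [(92, -24), (93, -40), (94, -32), (95, -10), (225, -10), (226, -22), (227, -25), (228, -15), (277, 16), (278, 24), (279, 19), (283, 15), (284, 38), (285, 43), (286, 25)]
[(112, 25), (113, 45), (114, 45), (115, 25), (243, -24), (244, -51), (245, -58), (246, -34)]
far [[131.27615068  56.26419817   0.        ]
 [131.23304089 -50.56688821   0.        ]] corner [[  2.37560588  59.10942988   0.        ]
 [  2.22258179 -57.56284744   0.        ]] cartonend [[ 4.08867416  3.03969913 40.        ]
 [ 2.57951707  3.04513898 40.        ]
 [ 1.57070884  3.0487753  40.        ]] stop top [[ 2.39583273  2.65059203 95.        ]
 [-1.98529482  2.66638408 95.        ]]
```

The carton end is at x≈3.0 and the backstop corner at x≈2.3 in the same view, so it is flush within 1 mm. Next is the medium carton.

```bash
cat >> h.py <<'E'
SO=SO+SM@np.array([-0.8,0,1.8])
E
echo ok
```

```text
ok
```

Request:
{"name": "play_rows", "arguments": {
  "series": [
    [0, 0, 0, -0.049, -0.1, 0.013, 0.085],
    [0, 0, 0, -0.049, -0.1, 0.013, 0.085],
    [0, 0, 0, -0.049, -0.1, 0.013, 0.085],
    [0, 0, 0, -0.049, -0.1, 0.013, 0.085],
    [0, 0, 0, -0.049, -0.1, 0.013, 0.085],
    [0.028, 0, -0.036, 0, 0, 0, 0.085],
    [0.028, 0, -0.036, 0, 0, 0, 0.085],
    [0.028, 0, -0.036, 0, 0, 0, 0.085],
    [0.028, 0, -0.036, 0, 0, 0, 0.085],
    [0.028, 0, -0.036, 0, 0, 0, 0.085]
  ]
}}

```text
clock: 10.15
position: [540.5, -27.4, 182.0]
ee_rot: [0.648, -0.325, 0.299, -0.621]
contact_force: [2.0, -0.2, 1.2]
gripper_width: 85.1
```

```bash
python3 -c "
from h import *
go([451.8,-333.7,210],Rt(35.9))"
```

```text
t 10.15 pos [540.5 -27.4 182. ] F [ 2.  -0.2  1.2] w 85.1
shift in current tool [ 0.1883 -0.0179 -0.2583] in target tool [ 0.1961 -0.028  -0.2515] turn [ 0.0506  0.0294 -0.0147]
```

Request:
{"name": "play_rows", "arguments": {
  "series": [
    [0.024, -0.004, -0.031, 0.05, 0.03, -0.015, 0.085],
    [0.024, -0.004, -0.031, 0, 0, 0, 0.085],
    [0.024, -0.004, -0.031, 0, 0, 0, 0.085],
    [0.024, -0.004, -0.031, 0, 0, 0, 0.085],
    [0.024, -0.004, -0.031, 0, 0, 0, 0.085],
    [0.024, -0.004, -0.031, 0, 0, 0, 0.085],
    [0.024, -0.004, -0.031, 0, 0, 0, 0.085],
    [0.012, 0, -0.015, 0, 0, 0, 0.085]
  ]
}}

```text
clock: 10.95
position: [445.0, -322.2, 194.4]
ee_rot: [0.632, -0.335, 0.314, -0.625]
contact_force: [0.7, 0.3, 0.2]
gripper_width: 85.1
```

```bash
python3 -c "
from h import *
d=snap('wrist','wr4')
for c in cv2.findContours(kraft(d),0,2)[0]:
    if cv2.contourArea(c)<800: continue
    for h in (36,32):
        r=cv2.minAreaRect(onplane(d,c[:,0].astype(float),h)[:,:2].astype(np.float32)); print(cv2.boundingRect(c),h,[np.round(q,1) for q in r])
go([451.8,-333.7,210],Rt(35.9))"
```

```text
(242, 113, 56, 100) 36 [array([ 454.5, -329. ]), array([97. , 52.3]), np.float64(36.0)]
(242, 113, 56, 100) 32 [array([ 453.7, -329.7]), array([98.2, 52.9]), np.float64(36.0)]
(42, 0, 111, 54) 36 [array([ 467.4, -141.6]), array([40.4, 89.2]), np.float64(35.2)]
(42, 0, 111, 54) 32 [array([ 466.8, -139.9]), array([40.9, 90.3]), np.float64(35.2)]
t 11.0 pos [ 444.3 -323.3  193.5] F [ 1.  -1.1 -0.2] w 85.1
shift in current tool [ 0.0124 -0.0168 -0.0003] in target tool [ 0.0128 -0.0165  0.    ] turn [ 0.0236 -0.0104 -0.0233]
```

```bash
python3 -c "
from h import *
go([458.9,-326.5,3],Rt(36))"
```

```text
t 11.0 pos [ 444.3 -323.3  193.5] F [ 1.  -1.1 -0.2] w 85.1
shift in current tool [0.0155 0.1899 0.0146] in target tool [0.0112 0.1905 0.01  ] turn [ 0.0236 -0.0121 -0.0234]
```

Request:
{"name": "play_rows", "arguments": {
  "series": [
    [0.011, 0, 0.01, 0.024, -0.012, -0.023, 0.085],
    [0, 0, 0, 0, 0, 0, 0.085],
    [0, 0.04, 0, 0, 0, 0, 0.085],
    [0, 0.045, 0, 0, 0, 0, 0.085],
    [0, 0.04, 0, 0, 0, 0, 0.085],
    [0, 0.025, 0, 0, 0, 0, 0.085],
    [0, 0, 0, 0, 0, 0, 0.085]
  ]
}}

```text
clock: 11.7
position: [461.5, -322.5, 33.2]
ee_rot: [-0.63, 0.32, -0.319, 0.631]
contact_force: [-0.5, 0.6, 0.0]
gripper_width: 85.3
```

```bash
python3 -c "
from h import *
go([458.9,-326.5,3],Rt(36))"
```

```text
t 11.7 pos [ 461.5 -322.5   33.2] F [-0.5  0.6  0. ] w 85.3
shift in current tool [ 0.0018  0.0302 -0.0045] in target tool [ 0.0017  0.0302 -0.0045] turn [-0.0006  0.0047 -0.0026]
```

Request:
{"name": "play_rows", "arguments": {
  "series": [
    [0.002, 0.018, -0.004, 0, 0.005, 0, 0.085],
    [0, 0.01, 0, 0, 0, 0, 0.085],
    [0, 0, 0, 0, 0, 0, 0.04],
    [0, 0, 0, 0, 0, 0, 0.04],
    [0, 0, 0, 0, 0, 0, 0.04],
    [0, 0, 0, 0, 0, 0, 0.04],
    [0, 0, 0, 0, 0, 0, 0.04],
    [0, 0, 0, 0, 0, 0, 0.04],
    [0, 0, 0, 0, 0, 0, 0.04]
  ]
}}

```text
clock: 12.6
position: [465.2, -325.1, 10.6]
ee_rot: [-0.63, 0.316, -0.322, 0.632]
contact_force: [0.1, 0.0, -1.9]
gripper_width: 51.7
```

Request:
{"name": "play_rows", "arguments": {
  "series": [
    [0, -0.02, 0, 0, 0, 0, 0.04],
    [0, -0.04, 0, 0, 0, 0, 0.04],
    [0, -0.045, 0, 0, 0, 0, 0.04],
    [0, -0.045, 0, 0, 0, 0, 0.04],
    [0, -0.045, 0, 0, 0, 0, 0.04],
    [0, -0.03, 0, 0, 0, 0, 0.04],
    [0, 0, 0, 0, 0, 0, 0.04]
  ]
}}

```text
clock: 13.3
position: [461.3, -324.7, 241.8]
ee_rot: [-0.63, 0.32, -0.32, 0.631]
contact_force: [0.0, -0.0, -1.5]
gripper_width: 51.6
```

```bash
python3 -c "
from h import *
go(seat(62,0,160),SM)"
```

```text
t 13.3 pos [ 461.3 -324.7  241.8] F [ 0.  -0.  -1.5] w 51.6
shift in current tool [-0.3359  0.0335  0.4299] in target tool [-0.502   0.0869  0.1979] turn [ 0.2551  0.502  -0.067 ]
```

Request:
{"name": "play_rows", "arguments": {
  "series": [
    [0, 0, 0, 0.051, 0.1, -0.0134, 0.04],
    [0, 0, 0, 0.051, 0.1, -0.0134, 0.04],
    [0, 0, 0, 0.051, 0.1, -0.0134, 0.04],
    [0, 0, 0, 0.051, 0.1, -0.0134, 0.04],
    [0, 0, 0, 0.051, 0.1, -0.0134, 0.04],
    [-0.04, 0.004, 0.016, 0, 0, 0, 0.04],
    [-0.04, 0.004, 0.016, 0, 0, 0, 0.04],
    [-0.04, 0.004, 0.016, 0, 0, 0, 0.04],
    [-0.04, 0.004, 0.016, 0, 0, 0, 0.04],
    [-0.04, 0.004, 0.016, 0, 0, 0, 0.04]
  ]
}}

```text
clock: 14.3
position: [514.7, -113.6, 230.8]
ee_rot: [-0.448, 0.418, -0.529, 0.587]
contact_force: [1.0, 0.3, -1.2]
gripper_width: 51.6
```

```bash
python3 -c "
from h import *
go(seat(62,0,160),SM)"
```

```text
t 14.3 pos [ 514.7 -113.6  230.8] F [ 1.   0.3 -1.2] w 51.6
shift in current tool [-0.3038  0.0565  0.1121] in target tool [-0.2994  0.0557  0.1237] turn [ 0.0103 -0.0402 -0.0067]
```

Request:
{"name": "play_rows", "arguments": {
  "series": [
    [-0.04, 0.005, 0.016, 0.01, -0.04, -0.007, 0.04],
    [-0.04, 0.005, 0.016, 0, 0, 0, 0.04],
    [-0.04, 0.005, 0.016, 0, 0, 0, 0.04],
    [-0.04, 0.005, 0.016, 0, 0, 0, 0.04],
    [-0.04, 0.005, 0.016, 0, 0, 0, 0.04],
    [-0.04, 0.005, 0.016, 0, 0, 0, 0.04],
    [-0.04, 0.005, 0.016, 0, 0, 0, 0.04],
    [-0.015, 0.01, 0.01, 0, 0, 0, 0.04],
    [0, 0, 0, 0, 0, 0, 0.04]
  ]
}}

```text
clock: 15.2
position: [599.0, 210.8, 201.4]
ee_rot: [-0.467, 0.406, -0.518, 0.59]
contact_force: [-0.6, -1.8, -3.0]
gripper_width: 51.3
```

```bash
python3 -c "
from h import *
d=snap('wrist','wr5'); print(toseat(read_state()['position']).round(1))
go(seat(62,0,100),SM)
for c in cv2.findContours(kraft(d),0,2)[0]:
    if cv2.contourArea(c)<800: continue
    print(cv2.boundingRect(c),cv2.approxPolyDP(cv2.convexHull(c),4,True)[:,0].tolist())"
```

```text
[ 51.   10.8 155.6]
t 15.25 pos [598.6 209.9 201.9] F [-0.6 -0.5 -2.7] w 51.1
shift in current tool [0.0107 0.0553 0.0124] in target tool [0.0108 0.0556 0.011 ] turn [0.0257 0.0068 0.0036]
(0, 276, 31, 54) [[13, 277], [26, 285], [30, 304], [0, 329], [0, 277]]
(191, 99, 127, 285) [[308, 102], [317, 205], [305, 376], [266, 383], [201, 376], [191, 203], [231, 99]]
```

View pics/wr5.png

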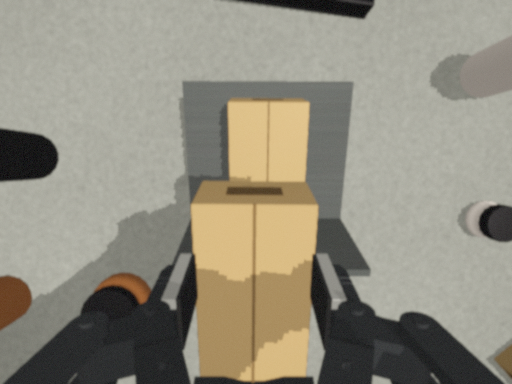

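The wrist view shows the medium carton held over the large one, which is still on the seat. The medium's far top edge runs (191,204)–(317,204) and the lower edge of that end (200,181)–(308,181).

```bash
python3 -c "
from h import *
d=dict(np.load('pics/wr5.npz'))
for h in (22,26,30,34): print(h,'top',intool(d,[(191,203.5),(317.5,204.5)],h).round(1).tolist())
for h in (-4,0,-8,-12): print(h,'bot',intool(d,[(200,181),(308,181)],h).round(1).tolist())
"
```

```text
22 top [[-28.9, -22.0, 33.5], [25.8, -22.0, 33.1]]
26 top [[-28.1, -26.0, 34.9], [25.0, -26.0, 34.5]]
30 top [[-27.3, -30.0, 36.4], [24.2, -30.0, 36.0]]
34 top [[-26.6, -34.0, 37.8], [23.4, -34.0, 37.5]]
-4 bot [[-28.7, 4.0, 36.1], [25.4, 4.0, 36.1]]
0 bot [[-28.1, 0.0, 37.2], [24.8, 0.0, 37.3]]
-8 bot [[-29.4, 8.0, 34.9], [26.1, 8.0, 35.0]]
-12 bot [[-30.0, 12.0, 33.8], [26.7, 12.0, 33.8]]
```

Request:
{"name": "play_rows", "arguments": {
  "series": [
    [0.011, 0, 0.016, 0.026, 0.007, 0.004, 0.04],
    [0, 0, 0, 0, 0, 0, 0.04],
    [0, 0.03, 0, 0, 0, 0, 0.04],
    [0, 0.03, 0, 0, 0, 0, 0.04],
    [0, 0.014, 0, 0, 0, 0, 0.04],
    [0, 0, 0, 0, 0, 0, 0.04]
  ]
}}

```text
clock: 15.85
position: [635.5, 194.9, 134.0]
ee_rot: [-0.454, 0.404, -0.527, 0.594]
contact_force: [-0.6, -0.2, -1.0]
gripper_width: 51.7
```

```bash
python3 -c "
from h import *
go(seat(66,-1,56),SM);print(toseat(read_state()['position']))"
```

```text
t 15.85 pos [635.5 194.9 134. ] F [-0.6 -0.2 -1. ] w 51.7
shift in current tool [-0.0078  0.025  -0.0011] in target tool [-0.0078  0.025  -0.0009] turn [-0.0031 -0.0092  0.0008]
[66.91030582 -8.76921618 81.01197968]
```

Request:
{"name": "play_rows", "arguments": {
  "series": [
    [-0.008, 0.01, 0, 0, -0.009, 0, 0.04],
    [0, 0.01, 0, 0, 0, 0, 0.04],
    [0, 0.002, 0, 0, 0, 0, 0.04],
    [0, 0, 0, 0, 0, 0, 0.04]
  ]
}}

```text
clock: 16.25
position: [641.7, 202.8, 114.4]
ee_rot: [-0.454, 0.401, -0.526, 0.597]
contact_force: [0.1, 0.5, -0.8]
gripper_width: 51.4
```

```bash
python3 -c "
from h import *
go(seat(61,-1,51),SM);print(toseat(read_state()['position']))"
```

```text
t 16.25 pos [641.7 202.8 114.4] F [ 0.1  0.5 -0.8] w 51.4
shift in current tool [-0.0007  0.0092 -0.0077] in target tool [-0.0007  0.0092 -0.0077] turn [-0.0072 -0.0018 -0.0001]
[68.67448385 -1.69458022 60.24846098]
```

Request:
{"name": "play_rows", "arguments": {
  "series": [
    [0, 0.002, -0.003, -0.007, 0, 0, 0.04],
    [0, 0.002, -0.003, 0, 0, 0, 0.04],
    [0, 0, -0.001, 0, 0, 0, 0.04]
  ]
}}

```text
clock: 16.55
position: [636.1, 202.6, 109.7]
ee_rot: [-0.456, 0.403, -0.525, 0.596]
contact_force: [-0.5, 0.2, -1.4]
gripper_width: 51.5
```

```bash
python3 -c "
from h import *
go(seat(61,-1,51),SM);print(toseat(read_state()['position']))"
```

```text
t 16.55 pos [636.1 202.6 109.7] F [-0.5  0.2 -1.4] w 51.5
shift in current tool [-0.0002  0.0061 -0.0011] in target tool [-0.0002  0.0061 -0.001 ] turn [-0.0018 -0.0017 -0.0012]
[62.04360147 -1.2087757  57.1101534 ]
```

Request:
{"name": "play_rows", "arguments": {
  "series": [
    [0, 0.0015, -0.0015, 0, 0, 0, 0.04],
    [0, 0.0015, -0.0015, 0, 0, 0, 0.04]
  ]
}}

```text
clock: 16.75
position: [636.3, 203.5, 108.5]
ee_rot: [-0.454, 0.401, -0.525, 0.598]
contact_force: [2.0, -0.4, 0.6]
gripper_width: 51.4
```

```bash
python3 -c "
from h import *
go(seat(61,-1,51),SM);print(toseat(read_state()['position']))"
```

```text
t 16.75 pos [636.3 203.5 108.5] F [ 2.  -0.4  0.6] w 51.4
shift in current tool [ 0.0008  0.0049 -0.0011] in target tool [ 0.0007  0.0049 -0.001 ] turn [-0.0085  0.0005 -0.0032]
[62.03504125 -0.2625166  55.86436367]
```

Request:
{"name": "play_rows", "arguments": {
  "series": [
    [0.0005, 0.002, -0.001, -0.006, 0, -0.003, 0.04],
    [0, 0.002, -0.001, 0, 0, 0, 0.04],
    [0, 0.001, -0.001, 0, 0, 0, 0.04]
  ]
}}

```text
clock: 17.05
position: [637.1, 204.2, 104.9]
ee_rot: [-0.454, 0.4, -0.525, 0.598]
contact_force: [3.5, -0.8, 1.3]
gripper_width: 51.7
```

```bash
python3 -c "
from h import *
go(seat(61,-1,51),SM);print(toseat(read_state()['position']))"
```

```text
t 17.05 pos [637.1 204.2 104.9] F [ 3.5 -0.8  1.3] w 51.7
shift in current tool [ 0.0013  0.0012 -0.001 ] in target tool [ 0.0013  0.0012 -0.001 ] turn [-0.0084  0.0016 -0.0024]
[61.97577235  0.28983057 52.19757247]
```

Request:
{"name": "play_rows", "arguments": {
  "series": [
    [0.001, 0.002, -0.001, -0.006, 0, 0, 0.04],
    [0, 0.002, -0.001, 0, 0, 0, 0.04]
  ]
}}

```text
clock: 17.25
position: [637.9, 204.2, 101.7]
ee_rot: [-0.455, 0.401, -0.524, 0.599]
contact_force: [4.1, -0.1, 2.1]
gripper_width: 51.6
```

```bash
python3 -c "
from h import *
go(seat(61,-1,51),SM);print(toseat(read_state()['position']))"
```

```text
t 17.25 pos [637.9 204.2 101.7] F [ 4.1 -0.1  2.1] w 51.6
shift in current tool [ 0.0012 -0.0021 -0.0009] in target tool [ 0.0012 -0.0021 -0.0009] turn [-0.0062  0.0022 -0.0044]
[61.91527578  0.24488411 48.88720965]
```

Request:
{"name": "play_rows", "arguments": {
  "series": [
    [0.001, 0.002, -0.001, -0.006, 0, 0, 0.04],
    [0, 0.001, -0.001, 0, 0, 0, 0.04]
  ]
}}

```text
clock: 17.45
position: [638.1, 204.1, 100.6]
ee_rot: [-0.456, 0.402, -0.522, 0.598]
contact_force: [0.8, -1.8, 6.4]
gripper_width: 51.4
```

```bash
python3 -c "
from h import *
go(seat(61,-1,51),SM);print(toseat(read_state()['position']))"
```

```text
t 17.45 pos [638.1 204.1 100.6] F [ 0.8 -1.8  6.4] w 51.4
shift in current tool [ 0.0011 -0.0033 -0.0008] in target tool [ 0.0011 -0.0033 -0.0008] turn [-0.0036  0.003  -0.0056]
[61.82490476  0.09911011 47.74436308]
```

Contact force from below is 6 N, so it is seated. I'll release it and rise.

Request:
{"name": "play_rows", "arguments": {
  "series": [
    [0, 0, 0, 0, 0, 0, 0.085],
    [0, 0, 0, 0, 0, 0, 0.085],
    [0, 0, 0, 0, 0, 0, 0.085],
    [0, 0, 0, 0, 0, 0, 0.085],
    [0, 0, 0, 0, 0, 0, 0.085]
  ]
}}

```text
clock: 17.95
position: [633.3, 201.3, 96.4]
ee_rot: [-0.459, 0.405, -0.522, 0.594]
contact_force: [0.1, -0.0, -0.2]
gripper_width: 84.8
```

Request:
{"name": "play_rows", "arguments": {
  "series": [
    [0, -0.02, 0, 0, 0, 0, 0.085],
    [0, -0.03, 0, 0, 0, 0, 0.085],
    [0, -0.03, 0, 0, 0, 0, 0.085],
    [0, -0.03, 0, 0, 0, 0, 0.085],
    [0, -0.01, 0, 0, 0, 0, 0.085],
    [0, 0, 0, 0, 0, 0, 0.085]
  ]
}}

```text
clock: 18.55
position: [600.6, 195.9, 212.6]
ee_rot: [-0.463, 0.407, -0.521, 0.591]
contact_force: [-0.3, 0.5, -1.1]
gripper_width: 85.2
```

```bash
python3 -c "
from h import *
d=snap('wrist','wr6'); print(toseat(read_state()['position']).round(1))
g=cv2.cvtColor(d['color'],cv2.COLOR_RGB2GRAY).astype(float)
for n,h,sl in (('top',76,(240,270)),):
    p=g[:,sl[0]:sl[1]].mean(1); print([(v,round(p[v+1]-p[v-1])) for v in range(60,330) if abs(p[v+1]-p[v-1])>12])
c=max(cv2.findContours(kraft(d)[:300],0,2)[0],key=cv2.contourArea); q=cv2.approxPolyDP(cv2.convexHull(c),3,True)[:,0].astype(float)
print(q.tolist()); print(seatplane(d,q,76).round(1).tolist())
go([472,-133,210],Rt(-40.3))"
```

```text
[ 53.5  -3.4 165.1]
[(83, -12), (84, -27), (85, -36), (86, -25), (103, 30), (104, 49), (105, 44), (106, 24), (128, -15), (129, -34), (130, -53), (131, -56), (132, -29), (133, 14), (134, 33), (135, 32), (136, 39), (137, 40), (138, 22), (251, -23), (252, -46), (253, -53), (254, -31), (270, 28), (271, 58), (272, 56), (273, 29), (320, -12), (321, -19), (322, -21), (323, -22), (324, -21), (325, -18), (326, -16), (327, -12)]
[[283.0, 102.0], [287.0, 105.0], [282.0, 250.0], [218.0, 253.0], [210.0, 107.0], [216.0, 102.0]]
[[121.2, -23.3, 76.0], [119.2, -26.2, 76.0], [3.8, -25.8, 76.0], [1.1, 26.8, 76.0], [117.9, 28.3, 76.0], [121.3, 23.9, 76.0]]
t 18.6 pos [600.5 195.8 211.8] F [-0.   0.9  1.3] w 84.8
shift in current tool [ 0.31   -0.0382 -0.1645] in target tool [0.3338 0.0018 0.1147] turn [-0.23    0.8257 -0.0986]
```

View pics/wr6.png

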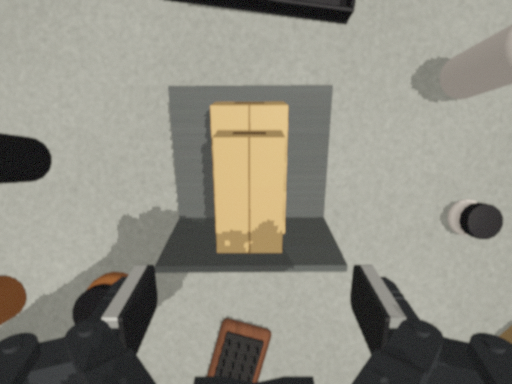

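The medium carton lies on the large one. Its near end at v≈252 maps to about x=1.6 mm and it is centred at about 0.5 mm in y. Next is the small carton.

Request:
{"name": "play_rows", "arguments": {
  "series": [
    [0, -0.005, 0, -0.033, 0.118, -0.014, 0.085],
    [0, -0.005, 0, -0.033, 0.118, -0.014, 0.085],
    [0, 0, 0, -0.033, 0.118, -0.014, 0.085],
    [0, 0, 0, -0.033, 0.118, -0.014, 0.085],
    [0, 0, 0, -0.033, 0.118, -0.014, 0.085],
    [0, 0, 0, -0.033, 0.118, -0.014, 0.085],
    [0, 0, 0, -0.033, 0.118, -0.014, 0.085],
    [0.04, 0, 0.014, 0, 0, 0, 0.085],
    [0.04, 0, 0.014, 0, 0, 0, 0.085],
    [0.04, 0, 0.014, 0, 0, 0, 0.085]
  ]
}}

```text
clock: 19.6
position: [542.1, 75.8, 198.3]
ee_rot: [-0.303, 0.649, -0.644, 0.269]
contact_force: [0.8, -0.4, 0.3]
gripper_width: 85.3
```

```bash
python3 -c "
from h import *
go([472,-133,210],Rt(-40.3))"
```

```text
t 19.6 pos [542.1  75.8 198.3] F [ 0.8 -0.4  0.3] w 85.3
shift in current tool [ 0.2021 -0.0055  0.0883] in target tool [ 0.2046 -0.0117  0.0816] turn [ 0.0265 -0.0339  0.0417]
```

Request:
{"name": "play_rows", "arguments": {
  "series": [
    [0.04, 0, 0.016, 0.027, -0.034, 0.042, 0.085],
    [0.04, 0, 0.016, 0, 0, 0, 0.085],
    [0.04, 0, 0.016, 0, 0, 0, 0.085],
    [0.04, 0, 0.016, 0, 0, 0, 0.085],
    [0.035, 0, 0.014, 0, 0, 0, 0.085],
    [0, 0, 0, 0, 0, 0, 0.085]
  ]
}}

```text
clock: 20.2
position: [463.1, -134.0, 187.8]
ee_rot: [-0.303, 0.644, -0.64, 0.289]
contact_force: [-0.1, 0.1, 1.3]
gripper_width: 85.1
```

```bash
python3 -c "
from h import *
d=snap('wrist','wr7')
for c in cv2.findContours(kraft(d),0,2)[0]:
    if cv2.contourArea(c)<800: continue
    r=cv2.minAreaRect(onplane(d,c[:,0].astype(float),32)[:,:2].astype(np.float32)); print(cv2.boundingRect(c),[np.round(q,1) for q in r])
go([472,-133,210],Rt(-40.3))"
```

```text
(219, 121, 47, 81) [array([ 474.1, -131.3]), array([42.7, 77.8]), np.float64(50.1)]
t 20.25 pos [ 463.7 -132.8  187.7] F [-0.6 -0.2 -0.4] w 84.8
shift in current tool [-0.0049 -0.0225  0.0061] in target tool [-0.0053 -0.0223  0.0064] turn [ 0.0145 -0.003   0.0153]
```

```bash
python3 -c "
from h import *
go([478,-135.3,4],Rt(-39.9))"
```

```text
t 20.25 pos [ 463.7 -132.8  187.7] F [-0.6 -0.2 -0.4] w 84.8
shift in current tool [-0.0102  0.1833  0.0151] in target tool [-0.0073  0.1837  0.0126] turn [ 0.0146 -0.01    0.0153]
```

Request:
{"name": "play_rows", "arguments": {
  "series": [
    [-0.007, 0, 0.012, 0.015, -0.01, 0.015, 0.085],
    [0, 0, 0, 0, 0, 0, 0.085],
    [0, 0.04, 0, 0, 0, 0, 0.085],
    [0, 0.045, 0, 0, 0, 0, 0.085],
    [0, 0.04, 0, 0, 0, 0, 0.085],
    [0, 0.02, 0, 0, 0, 0, 0.085],
    [0, 0, 0, 0, 0, 0, 0.085]
  ]
}}

```text
clock: 20.95
position: [484.8, -130.3, 35.9]
ee_rot: [0.301, -0.638, 0.64, -0.304]
contact_force: [0.2, -0.6, 0.6]
gripper_width: 85.2
```

```bash
python3 -c "
from h import *
go([478,-135.3,4],Rt(-39.9))"
```

```text
t 20.95 pos [ 484.8 -130.3   35.9] F [ 0.2 -0.6  0.6] w 85.2
shift in current tool [ 0.0082  0.0318 -0.0022] in target tool [ 0.0081  0.0319 -0.002 ] turn [-0.0042  0.0101 -0.0025]
```

Request:
{"name": "play_rows", "arguments": {
  "series": [
    [0.008, 0.01, -0.002, 0, 0.01, 0, 0.085],
    [0, 0.012, 0, 0, 0, 0, 0.085],
    [0, 0.006, 0, 0, 0, 0, 0.085],
    [0, 0, 0, 0, 0, 0, 0.085]
  ]
}}

```text
clock: 21.35
position: [482.8, -132.6, 9.1]
ee_rot: [0.299, -0.638, 0.641, -0.304]
contact_force: [-0.4, 0.3, 0.0]
gripper_width: 84.9
```

```bash
python3 -c "
from h import *
go([478,-135.3,4],Rt(-39.9))"
```

```text
t 21.35 pos [ 482.8 -132.6    9.1] F [-0.4  0.3  0. ] w 84.9
shift in current tool [ 0.0051  0.0051 -0.0021] in target tool [ 0.0051  0.0051 -0.002 ] turn [-0.008   0.0067 -0.0048]
```

Request:
{"name": "play_rows", "arguments": {
  "series": [
    [0.005, 0.005, -0.002, -0.008, 0.006, 0, 0.085],
    [0, 0, 0, 0, 0, 0, 0.03],
    [0, 0, 0, 0, 0, 0, 0.03],
    [0, 0, 0, 0, 0, 0, 0.03],
    [0, 0, 0, 0, 0, 0, 0.03],
    [0, 0, 0, 0, 0, 0, 0.03],
    [0, 0, 0, 0, 0, 0, 0.03],
    [0, 0, 0, 0, 0, 0, 0.03],
    [0, 0, 0, 0, 0, 0, 0.03]
  ]
}}

```text
clock: 22.25
position: [480.4, -135.0, 6.8]
ee_rot: [-0.296, 0.64, -0.64, 0.303]
contact_force: [-1.1, -0.1, 1.3]
gripper_width: 41.2
```

Request:
{"name": "play_rows", "arguments": {
  "series": [
    [0, -0.02, 0, 0, 0, 0, 0.03],
    [0, -0.04, 0, 0, 0, 0, 0.03],
    [0, -0.045, 0, 0, 0, 0, 0.03],
    [0, -0.045, 0, 0, 0, 0, 0.03],
    [0, -0.045, 0, 0, 0, 0, 0.03],
    [0, -0.04, 0, 0, 0, 0, 0.03],
    [0, 0, 0, 0, 0, 0, 0.03]
  ]
}}

```text
clock: 22.95
position: [476.3, -136.3, 248.2]
ee_rot: [-0.299, 0.642, -0.639, 0.3]
contact_force: [0.5, -0.4, -1.1]
gripper_width: 41.4
```

```bash
python3 -c "
from h import *
go(seat(60,0,175),SM)"
```

```text
t 22.95 pos [ 476.3 -136.3  248.2] F [ 0.5 -0.4 -1.1] w 41.4
shift in current tool [-0.3393  0.0265 -0.1176] in target tool [-0.317   0.0681  0.1567] turn [ 0.2482 -0.8193  0.104 ]
```

Request:
{"name": "play_rows", "arguments": {
  "series": [
    [0, -0.002, 0, 0.0355, -0.117, 0.015, 0.03],
    [0, -0.002, 0, 0.0355, -0.117, 0.015, 0.03],
    [0, -0.002, 0, 0.0355, -0.117, 0.015, 0.03],
    [0, -0.002, 0, 0.0355, -0.117, 0.015, 0.03],
    [0, -0.002, 0, 0.0355, -0.117, 0.015, 0.03],
    [0, -0.002, 0, 0.0355, -0.117, 0.015, 0.03],
    [0, -0.002, 0, 0.0355, -0.117, 0.015, 0.03],
    [-0.035, 0.004, 0.018, 0, 0, 0, 0.03],
    [-0.035, 0.004, 0.018, 0, 0, 0, 0.03],
    [-0.035, 0.004, 0.018, 0, 0, 0, 0.03]
  ]
}}

```text
clock: 23.95
position: [505.7, -24.5, 255.9]
ee_rot: [-0.462, 0.398, -0.516, 0.601]
contact_force: [0.1, -0.6, -1.8]
gripper_width: 41.1
```

```bash
python3 -c "
from h import *
go(seat(60,0,170),SM)"
```

```text
t 23.95 pos [505.7 -24.5 255.9] F [ 0.1 -0.6 -1.8] w 41.1
shift in current tool [-0.2069  0.0704  0.1176] in target tool [-0.2099  0.0692  0.1129] turn [ 0.0034  0.021  -0.0072]
```

Request:
{"name": "play_rows", "arguments": {
  "series": [
    [-0.04, 0.005, 0.022, 0.003, 0.021, -0.007, 0.03],
    [-0.04, 0.007, 0.022, 0, 0, 0, 0.03],
    [-0.04, 0.007, 0.022, 0, 0, 0, 0.03],
    [-0.04, 0.007, 0.022, 0, 0, 0, 0.03],
    [-0.035, 0.007, 0.022, 0, 0, 0, 0.03],
    [0, 0.01, 0.006, 0, 0, 0, 0.03],
    [0, 0.01, 0, 0, 0, 0, 0.03],
    [0, 0, 0, 0, 0, 0, 0.03]
  ]
}}

```text
clock: 24.75
position: [601.7, 196.2, 221.7]
ee_rot: [-0.464, 0.405, -0.521, 0.592]
contact_force: [-1.0, -1.1, -1.3]
gripper_width: 41.4
```

```bash
python3 -c "
from h import *
d=snap('wrist','wr8'); print(toseat(read_state()['position']).round(1))
go(seat(56,0,110),SM)
for c in cv2.findContours(kraft(d),0,2)[0]:
    if cv2.contourArea(c)<800: continue
    print(cv2.boundingRect(c),cv2.approxPolyDP(cv2.convexHull(c),4,True)[:,0].tolist())"
```

```text
[ 57.7  -3.4 175.2]
t 24.8 pos [601.9 196.  222.6] F [-0.8 -0.9 -1.3] w 41.1
shift in current tool [-0.0036  0.0652 -0.0007] in target tool [-0.0034  0.0652 -0.0017] turn [0.016  0.0037 0.0026]
(0, 274, 30, 50) [[15, 275], [25, 282], [28, 301], [0, 323], [0, 275]]
(91, 270, 54, 47) [[94, 281], [116, 270], [136, 277], [144, 291], [138, 315], [91, 287]]
(202, 105, 103, 279) [[281, 105], [286, 109], [304, 218], [297, 347], [253, 383], [208, 376], [202, 217], [212, 109]]
```

View pics/wr8.png

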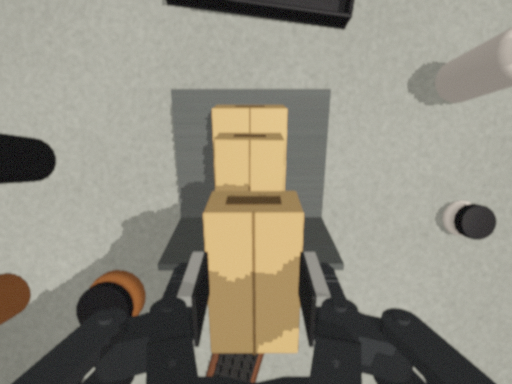

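The wrist view shows the small carton held square over the stack. Its far top edge is at v≈212 and the lower end edge at v≈191. The medium and large cartons are still in place.

```bash
python3 -c "
from h import *
d=dict(np.load('pics/wr8.npz'))
g=cv2.cvtColor(d['color'],cv2.COLOR_RGB2GRAY).astype(float)
for sl in ((210,222),(286,294)):
    p=g[:,sl[0]:sl[1]].mean(1); print([(v,round(p[v+1]-p[v-1])) for v in range(180,230) if abs(p[v+1]-p[v-1])>6])
for h in (21,25,29): print(h,'top',intool(d,[(203,212),(303.5,212)],h).round(1).tolist())
for h in (-3,-7): print(h,'bot',intool(d,[(208,192),(298,192)],h).round(1).tolist())
"
```

```text
[(184, -10), (185, -16), (186, -14), (210, 9), (211, 27), (212, 38), (213, 27), (214, 12)]
[(189, 9), (190, 13), (191, 10), (210, 14), (211, 31), (212, 36), (213, 25), (214, 9)]
21 top [[-23.3, -21.0, 28.6], [20.7, -21.0, 28.6]]
25 top [[-22.7, -25.0, 30.2], [20.1, -25.0, 30.2]]
29 top [[-22.0, -29.0, 31.7], [19.5, -29.0, 31.7]]
-3 bot [[-24.1, 3.0, 30.0], [21.2, 3.0, 30.0]]
-7 bot [[-24.6, 7.0, 28.7], [21.7, 7.0, 28.7]]
```

Request:
{"name": "play_rows", "arguments": {
  "series": [
    [-0.002, 0, -0.003, 0.016, 0.004, 0.003, 0.03],
    [0, 0, 0, 0, 0, 0, 0.03],
    [0, 0.03, 0, 0, 0, 0, 0.03],
    [0, 0.03, 0, 0, 0, 0, 0.03],
    [0, 0.012, 0, 0, 0, 0, 0.03],
    [0, 0, 0, 0, 0, 0, 0.03]
  ]
}}

```text
clock: 25.4
position: [617.4, 196.2, 156.8]
ee_rot: [-0.452, 0.402, -0.527, 0.598]
contact_force: [0.4, -0.2, -0.8]
gripper_width: 41.2
```

```bash
python3 -c "
from h import *
go(seat(47,-1,82),SM);print(toseat(read_state()['position']))"
```

```text
t 25.4 pos [617.4 196.2 156.8] F [ 0.4 -0.2 -0.8] w 41.2
shift in current tool [-0.004   0.0256 -0.0089] in target tool [-0.0041  0.0256 -0.0086] turn [-0.0105 -0.0056 -0.0034]
[ 55.62693327  -5.12695445 107.63686449]
```

Request:
{"name": "play_rows", "arguments": {
  "series": [
    [-0.004, 0.008, -0.002, -0.01, -0.005, 0, 0.03],
    [0, 0.008, -0.002, 0, 0, 0, 0.03],
    [0, 0.002, 0, 0, 0, 0, 0.03],
    [0, 0, 0, 0, 0, 0, 0.03]
  ]
}}

```text
clock: 25.8
position: [619.2, 201.5, 141.5]
ee_rot: [-0.454, 0.402, -0.524, 0.598]
contact_force: [-0.3, 0.2, -1.2]
gripper_width: 41.3
```

```bash
python3 -c "
from h import *
go(seat(47,-1,82),SM);print(toseat(read_state()['position']))"
```

```text
t 25.8 pos [619.2 201.5 141.5] F [-0.3  0.2 -1.2] w 41.3
shift in current tool [ 0.0009  0.0101 -0.0071] in target tool [ 0.0009  0.0102 -0.007 ] turn [-0.0059 -0.0004 -0.0057]
[53.99052552 -0.14620131 92.17484612]
```

Request:
{"name": "play_rows", "arguments": {
  "series": [
    [0, 0.002, -0.003, -0.006, 0, -0.005, 0.03],
    [0, 0.002, -0.003, 0, 0, 0, 0.03],
    [0, 0.001, -0.001, 0, 0, 0, 0.03]
  ]
}}

```text
clock: 26.1
position: [613.9, 201.2, 135.7]
ee_rot: [-0.456, 0.402, -0.524, 0.596]
contact_force: [0.2, -0.1, -0.8]
gripper_width: 41.2
```

```bash
python3 -c "
from h import *
go(seat(47,-1,82),SM);print(toseat(read_state()['position']))"
```

```text
t 26.1 pos [613.9 201.2 135.7] F [ 0.2 -0.1 -0.8] w 41.2
shift in current tool [ 0.0013  0.006  -0.0004] in target tool [ 0.0013  0.006  -0.0004] turn [-0.0016 -0.0003 -0.0013]
[47.384539    0.30822876 87.96063238]
```

Request:
{"name": "play_rows", "arguments": {
  "series": [
    [0.001, 0.002, -0.0015, 0, 0, 0, 0.03],
    [0, 0.001, -0.0015, 0, 0, 0, 0.03],
    [0, 0.001, -0.001, 0, 0, 0, 0.03]
  ]
}}

```text
clock: 26.4
position: [613.7, 201.2, 133.1]
ee_rot: [-0.454, 0.4, -0.525, 0.599]
contact_force: [1.7, 0.4, -0.1]
gripper_width: 41.4
```

```bash
python3 -c "
from h import *
go(seat(47,-1,82),SM);print(toseat(read_state()['position']))"
```

```text
t 26.4 pos [613.7 201.2 133.1] F [ 1.7  0.4 -0.1] w 41.4
shift in current tool [0.0013 0.0035 0.0004] in target tool [0.0013 0.0035 0.0005] turn [-0.0089  0.0008 -0.0039]
[46.53665874  0.25065079 85.48949622]
```

Now x has stopped at 46.5 with the force rising, which means backstop contact. I'll set the carton down.

Request:
{"name": "play_rows", "arguments": {
  "series": [
    [0.001, 0.002, -0.001, -0.006, 0, -0.003, 0.03],
    [0, 0.002, -0.001, 0, 0, 0, 0.03],
    [0, 0.001, -0.001, 0, 0, 0, 0.03]
  ]
}}

```text
clock: 26.7
position: [614.7, 201.0, 130.2]
ee_rot: [-0.454, 0.4, -0.525, 0.599]
contact_force: [0.1, -1.5, 7.3]
gripper_width: 41.0
```

```bash
python3 -c "
from h import *
go(seat(47,-1,82),SM);print(toseat(read_state()['position']))"
```

```text
t 26.7 pos [614.7 201.  130.2] F [ 0.1 -1.5  7.3] w 41.0
shift in current tool [0.001  0.0004 0.0003] in target tool [0.001  0.0004 0.0004] turn [-0.009   0.001  -0.0028]
[ 4.66467026e+01 -5.92670682e-03  8.24247485e+01]
```

Request:
{"name": "play_rows", "arguments": {
  "series": [
    [0, 0, 0, 0, 0, 0, 0.085],
    [0, 0, 0, 0, 0, 0, 0.085],
    [0, 0, 0, 0, 0, 0, 0.085],
    [0, 0, 0, 0, 0, 0, 0.085],
    [0, 0, 0, 0, 0, 0, 0.085],
    [0, 0, 0, 0, 0, 0, 0.085]
  ]
}}

```text
clock: 27.3
position: [611.3, 199.3, 126.9]
ee_rot: [-0.457, 0.402, -0.524, 0.596]
contact_force: [0.3, 0.5, 0.3]
gripper_width: 85.1
```

Request:
{"name": "play_rows", "arguments": {
  "series": [
    [0, -0.02, 0, 0, 0, 0, 0.085],
    [0, -0.03, 0, 0, 0, 0, 0.085],
    [0, -0.03, 0, 0, 0, 0, 0.085],
    [0, -0.03, 0, 0, 0, 0, 0.085],
    [0, -0.01, 0, 0, 0, 0, 0.085],
    [0, 0, 0, 0, 0, 0, 0.085]
  ]
}}

```text
clock: 27.9
position: [578.4, 194.6, 244.2]
ee_rot: [-0.459, 0.403, -0.524, 0.594]
contact_force: [0.9, 0.1, -1.3]
gripper_width: 84.9
```

```bash
python3 -c "
from h import *
d=snap('wrist','wr9'); e=snap('scene','sc9'); s=snap('side','si9'); st=read_state(); print(toseat(st['position']).round(1),st['clock'],st['contact_force'])
g=cv2.cvtColor(d['color'],cv2.COLOR_RGB2GRAY).astype(float)
p=g[:,240:265].mean(1); ed=[(v,round(p[v+1]-p[v-1])) for v in range(60,340) if abs(p[v+1]-p[v-1])>20]; print(ed)
for v in range(240,280,4): print(v,seatplane(d,[(250,v)],108).round(1)[0][0],end=' ')
a=e['color'][130:270,240:380]; b=s['color'][110:210,200:300]
W=np.zeros((560,800,3),np.uint8);W[:300,:300]=cv2.resize(a[...,::-1],(300,300),interpolation=2)
W[:300,300:600]=cv2.resize(b[...,::-1],(300,300),interpolation=2); W[300:560,:347]=cv2.resize(d['color'][...,::-1],(347,260)); W[300:560,350:697]=cv2.resize(e['color'][...,::-1],(347,260)); cv2.imwrite('pics/v9.png',W)"
```

```text
[ 39.1  -2.3 199.5] 28.05 [ 0.2534224  -0.34430274  0.63292655]
[(72, -29), (73, -34), (74, -21), (87, 42), (88, 53), (89, 35), (110, -30), (111, -57), (112, -47), (114, 49), (115, 46), (116, 25), (139, -35), (140, -56), (141, -63), (142, -29), (143, 23), (144, 44), (145, 42), (146, 40), (147, 30), (295, -21), (296, -25), (297, -25), (298, -24), (299, -20)]
240 -1.0 244 -4.7 248 -8.4 252 -12.1 256 -15.9 260 -19.7 264 -23.5 268 -27.3 272 -31.2 276 -35.2
```

View pics/v9.png

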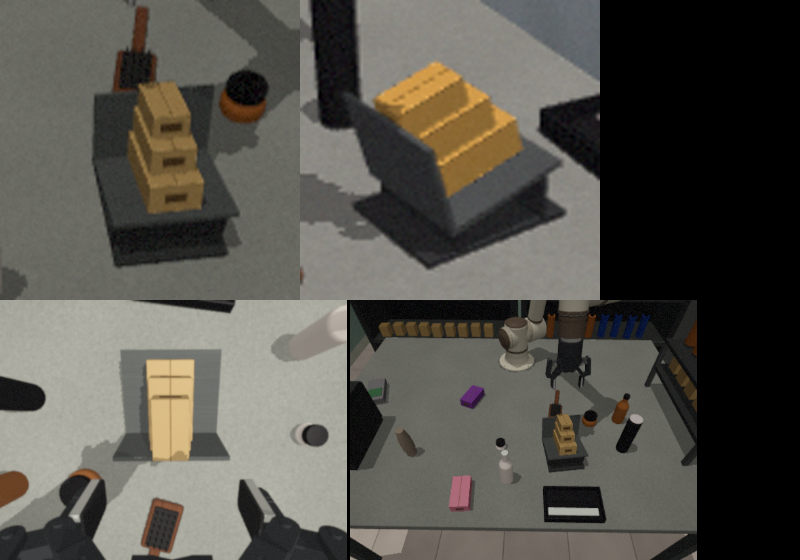

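The pictures show all three cartons stacked, stepped up the slope and square to the backstop. The pomade, hairbrush, bottles and other things stand where they were. One last numeric check of the far ends.

```bash
python3 -c "
from h import *
d=dict(np.load('pics/wr9.npz'))
for n,v,z,L in (('S',143.5,108,76),('M',114.5,76,96),('L',88,40,116)): print(n,(seatplane(d,[(250,v)],z)[0][0]-L).round(1))
m=kraft(d); 
for v in (160,200,225): 
    u=np.where(m[v,150:350])[0]+150; print(v,u.min(),u.max(),seatplane(d,[(u.min(),v),(u.max()+1,v)],108).round(1).tolist())
c=max(cv2.findContours(m[:280],0,2)[0],key=cv2.contourArea);vm=c[:,0,1].max();print('near end',vm,seatplane(d,[(250,vm+.5)],108).round(1))
st=read_state(); print(st['clock'])"
```

```text
S 2.8
M 0.9
L 0.6
160 219 284 [[66.2, 25.2, 108.0], [66.2, -24.9, 108.0]]
200 220 283 [[34.0, 25.5, 108.0], [33.9, -25.1, 108.0]]
225 224 279 [[12.4, 22.9, 108.0], [12.4, -22.5, 108.0]]
near end 237 [[  1.2   1.9 108. ]]
28.05
```

Gaps are about 3, 1 and 1 mm (limit 7), and the small carton is centred within about 1 mm. I'm handing in.

```bash
python3 -c "
from h import *
print(job_done())"
```

```text
the job is handed in; nothing more can be done
None
```

The three cartons are stacked on the display, largest at the bottom and smallest on top. I placed them one at a time, pushed each back to the backstop and set it down by force feedback. I released the last carton, backed the gripper clear and handed the job in at about 28 s, with no verdict reported.

Last checks:
- **Backstop gap:** the final wrist picture puts the far ends about 0.6 mm (large), 0.9 mm (medium) and 2.8 mm (small) beyond flush. The limit is 7 mm.
- **Disagreement:** the small carton's near end measured 1.2 mm from the backstop, against 2.8 mm from its far end. Both are within tolerance.
- **Centring:** the large was about 1 mm, the medium about 0.5 mm and the small about 0.2 mm off centre. The limit is 18 mm.
- **Other things:** the final pictures show nothing else moved or knocked over. I judged this by eye and did not measure it.

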